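Fit the blue platen over the hand press column

TASK

Put the cleaned hand press back together: pick up the blue platen by its red grip, bring its bore over the bare steel column and, keeping it level, lower it down the column (do not drop it) until it lies flat on the blue bed and lined up with it. Let go, and leave the green platen where it is.

Things in the scene. Friction and masses are not known exactly. Their poses are not given: they have to be found in the camera images.
- platen_grip (a point): Loose blue platen, 0.6 kg, lying flat: plate 200 x 80 x 12 mm with a red grip bar on top (50 mm along x, 18 along y, top 70 mm above underside). Point: on the bar's axis, 47 mm above the underside; it balances here. z up; +x towards the bore (32 mm wide, 45 deep, vertical, in a 48 mm hub), whose axis is 90 mm away. Plate spans x -75 to 125; a 34 mm high steel block sits near its -x end.
- other_grip (a point): The other platen, green with a yellow grip bar: same shape, size and axes as the blue one (point on its grip bar, 47 mm above its underside), but its bore is only 12 mm and does not fit. To be left where it is.
- bed_mark (a point): The press: fixed blue bed 230 x 100 mm, flat top 25 mm above the table, with a bare vertical steel column. Point: on the bed's top surface, exactly below the platen's grip point once fitted. z up; +x along the bed towards the column, whose axis is 90 mm away. A fitted platen has its +x the same way.
- column_top (a point): The centre of the top of the press's column: 18 mm in diameter, 180 mm tall above the bed, its last 15 mm tapering to 8 mm at the top. Axes as the bed's.
Things that resemble listed ones, but are neither listed nor needed, are in the scene too. Of the things that look like the part that bears platen_grip, take the one that is farthest from the robot's base at the start.

How it is judged:
On the way:
1. the blue platen, on the column and level, is still held in the gripper when its underside is within 30 mm of the bed (z of platen_grip in the frame of bed_mark below 0.077 m and horizontal distance between platen_grip and bed_mark below 0.035 m and x of column_top in the frame of platen_grip above 0.07 m and angle between platen_grip's own z axis and vertical below 0.2 rad and contact force between the fingers and platen above 0.5 N), for 0.1 s.
At the end, for the whole second after the job is handed in: The blue platen is on the column and lies flat on the bed (its underside within 8 mm of the bed, tilted less than 6 degrees), its grip within 30 mm sideways of its place over the bed and its length within 15 degrees of the bed's, released and at rest (z of platen_grip in the frame of bed_mark below 0.055 m and horizontal distance between platen_grip and bed_mark below 0.03 m and x of column_top in the frame of platen_grip between 0.075 and 0.105 m and angle between the x axis of platen_grip and the x axis of bed_mark, either way round below 0.26 rad and angle between platen_grip's own z axis and vertical below 0.1 rad and linear speed of platen below 0.02 m/s); the robot touches nothing.
It fails at once if the blue platen is tipped more than 25 degrees (angle between platen_grip's own z axis and vertical above 0.44 rad).
It fails at once if the green platen is moved more than 30 mm (distance of other_grip from where it was at the start of the episode above 0.03 m).
It also fails if it takes over 58 s, if anything falls off the work surface, if the arm or the gripper's body presses on something with over 40 N, if the wrist force passes 120 N, or if a joint passes its speed limit or range.

ROBOT

A 6-joint arm with a two-finger parallel gripper is mounted at the origin on the work surface. World frame = base frame: x ahead of the robot, y to its left, z up, the work surface at z = 0. Lengths are in m, angles in rad, forces in N, time in s.
With the tool pointing down it reaches from about 0.4 to 0.825 m from the base axis. Payload 7 kg.
Tool frame: the origin (TCP) lies on the front face of the gripper's body, between the roots of the fingers; the fingertips stand 73 mm ahead of it and the grasp point (between the pads) lies 54 mm ahead of it (arm.tip_reach is the z of the fingertips in the tool frame, in m); z points along the fingers, y is the line along which they close (so a half turn about z gives the same grasp; the last joint's range is limited). The gripper opens to 85 mm and grips with 20 to 120 N. Pads are 22 mm wide; open, the fingers measure 114 mm over their backs; the gripper's body (76 mm by 85 mm) begins 54 mm behind the grasp point. The pads swing forward as they close: fully open they stand 13 mm farther back than shut.
Start: joints at [-0.899, 0.359, 0.012, 0, -1.224, -0.288], TCP at [0.253, -0.626, 0.304] pointing down, gripper open.
Joint ranges: [-3.07, 3.07], [-1.43, 2.12], [-1.02, 1.25], [-3.03, 1.67], [-3.05, -0], [-3.03, 3.03]. Speed limits (rad/s): [2.39, 2.39, 3.01, 3.14, 3.14, 3.14].

INTERFACE

Orientations are given as a unit quaternion [x, y, z, w].
In Python, from workcell import arm gives the robot as it stands.
- The arm moves only by the tool servo_tool, never from a script. Its argument "increments" is a list of rows, each a list of 7 numbers: the shift along the world's x, y, z normalised to -1 to 1, where 1 is 15 cm, then the turn, a rotation vector about the world's x, y, z normalised to -1 to 1, where 1 is 90 degrees, then the closure, from 0 (fully open) to 1 (shut). In form: [[x, y, z, wx, wy, wz, claw], ...]. A call has 1 to 20 rows; each row is the pose to reach, as a shift and turn from the pose commanded when the call began; what a row does not reach only later rows make up. A row lasts 1/10 s, in which the tool goes at most 50 mm and 8.59 degrees, less where a joint would pass 70% of its speed; a pose out of reach is approached as far as the arm can. A call with a number of a shift or a turn outside -1 to 1 is refused whole. A call with a gripper value outside its range is refused whole. The fingers move at their own pace and stop on an object; the grip force is fixed at half the most. Time passes only in rows, so rows that repeat a pose let the fingers close. It gives the time, the measured TCP pose, the force, the opening and the grip force at its end, in the units of the state.
- arm.get_obs(): the state, without advancing time (a new reading comes with each control period).
- arm.get_image(name): name is "scene" or "top" or "wrist"; returns a dict with "pixels" (400x640x3 uint8, red, green, blue), "fovy" (degrees; the focal length in pixels is half the picture's height over the tangent of half this angle, whatever the lens; pixels are square), "cx", "cy" (the principal point, pixels), "T" (4x4, takes a point from camera to world coordinates). Camera axes: x right, y up, looking along -z (the intrinsics and any distortion apply to the point x, -y, -z); pixel columns grow to the right and rows downward; lengths in m; the calibration is good to about 2 mm. A picture is of the moment at which its call begins. There is no depth.
- arm.hand_in(): hands the job in; it is judged then, once.
The state is a dict: "time_s": time; "joints": joint angles; "qd": joint speeds; "tau": joint torques, N m; "eef_pos": TCP position; "eef_rot": TCP orientation; "contact_force": force on the tool from outside, world axes, zero at the start; "moment": the same for the moment, N m; "gripper_width": finger opening in m; "grasp_force": force on a finger pad.
Only numpy, scipy, OpenCV 4.12 (cv2) and the standard library are available. Lean on these libraries where they do the work, as an engineer would, in place of code of your own. Each camera call takes 0.05 s, during which the arm holds its last target. There are 200 camera calls.

## Working session

There is one attempt and no reset: what is moved stays moved. The work goes in short steps, Python scripts to look and compute and a tool call to move; the robot and the scene stay as the last step left them, time stands still between calls to the robot, and variables do not carry over. Pictures are saved under pics/ and viewed, at most 10 in all, crops included, and the job is handed in when it is done.

Besides the shell and the picture viewer there is one more tool, called as a command line: name --pt "numbers of a row" for each row, then --argument value for the rest. servo_tool: Moves the arm, as the interface text tells. Scaled input: -1 to 1 covers 15 cm each way for a shift and 90 degrees each way for a turn. Its arguments: {"type":"object","properties":{"increments":{"type":"array","items":{"type":"array","items":{"type":"number","minimum":-1,"maximum":1}}}},"required":["increments"]}

```bash
mkdir -p pics
python3 - <<'E'
from workcell import arm
import cv2,pickle
d={}
for n in("scene","top"):
    i=arm.get_image(n);d[n]=i
    cv2.imwrite(f"pics/{n}0.png",i["pixels"][:,:,::-1]);print(n,{k:v for k,v in i.items() if k!="pixels"})
pickle.dump(d,open("d0.pkl","wb"))
o=arm.get_obs();print(o)
E
```

```text
scene {'fovy': 54.01226607891815, 'cx': 315.6961207088515, 'cy': 204.97306130541665, 'T': array([[-0.6549994 , -0.60586058,  0.45156257,  0.87833362],
       [ 0.75543207, -0.53869494,  0.37300154,  0.37968155],
       [ 0.01726754,  0.58544063,  0.81053137,  0.95150602],
       [ 0.        ,  0.        ,  0.        ,  1.        ]])}
top {'fovy': 49.84358104577669, 'cx': 325.47161794320596, 'cy': 202.90062595046774, 'T': array([[ 0.02536904,  0.99620913, -0.08320924,  0.3865254 ],
       [-0.99920821,  0.02782104,  0.02844185,  0.00832588],
       [ 0.030649  ,  0.08242182,  0.99612614,  1.09175001],
       [ 0.        ,  0.        ,  0.        ,  1.        ]])}
{'time_s': 0.1, 'joints': array([-8.98916377e-01,  3.59326230e-01,  1.11680501e-02, -3.27415704e-04,
       -1.22411122e+00, -2.88085854e-01]), 'qd': array([-0.0003856 , -0.0006705 ,  0.00078821,  0.0009148 ,  0.00091155,
       -0.00144645]), 'tau': array([-2.60492983e-03, -5.84764659e+01,  2.94108403e+01,  6.95457548e+00,
       -3.16427409e-03,  9.08151378e-06]), 'eef_pos': array([ 0.25260913, -0.62560426,  0.30305445]), 'eef_rot': array([-1.90666694e-01,  9.81654545e-01,  7.24387367e-04, -2.03572185e-04]), 'contact_force': array([ 0.57002814, -0.06784486, -0.61843506]), 'moment': array([ 0.01184558, -0.0277613 , -0.00096502]), 'grasp_force': 0.0, 'gripper_width': 0.08555699255485918}
```

View pics/top0.png

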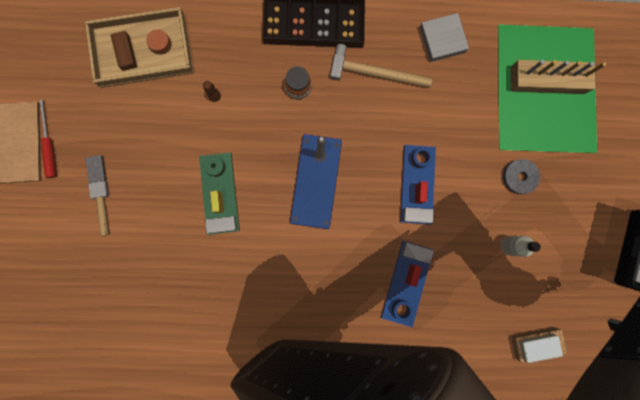

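View pics/scene0.png

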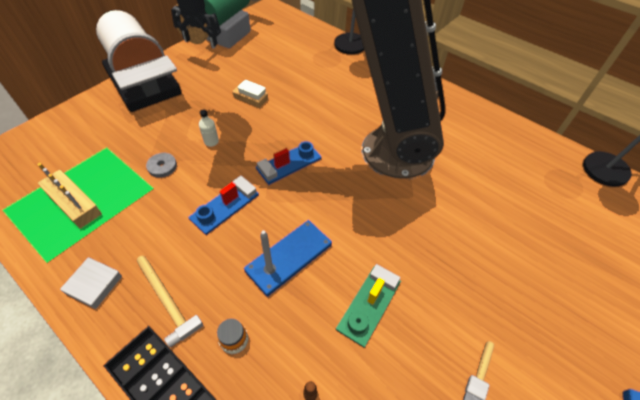

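Blue platen candidates in the top view are A at about (420,185) and B at about (407,285). A is higher in the image, so it has the larger x and is farther from the base; it's the one meant. I'll confirm this in an enlarged crop.

```bash
cat > h.py <<'E'
import numpy as np
def ray(im,u,v):
    f=200/np.tan(np.radians(im["fovy"]/2)); T=im["T"]
    d=T[:3,:3]@np.array([(u-im["cx"])/f,-(v-im["cy"])/f,-1]); return T[:3,3],d
def at(im,u,v,z):
    o,d=ray(im,u,v); return o+d*(z-o[2])/d[2]
def proj(im,p):
    f=200/np.tan(np.radians(im["fovy"]/2)); T=im["T"]
    c=T[:3,:3].T@(np.array(p)-T[:3,3]); return im["cx"]+f*c[0]/-c[2], im["cy"]-f*c[1]/-c[2]
def tri(a,b):
    (o1,d1),(o2,d2)=a,b
    A=np.stack([d1,-d2],1); s=np.linalg.lstsq(A,o2-o1,rcond=None)[0]
    p,q=o1+s[0]*d1,o2+s[1]*d2; return (p+q)/2,np.linalg.norm(p-q)
E
python3 - <<'E'
import pickle,cv2
d=pickle.load(open("d0.pkl","rb"))
c=d["top"]["pixels"][125:240,285:445,::-1]
cv2.imwrite("pics/c1.png",cv2.resize(c,None,fx=5,fy=5,interpolation=cv2.INTER_CUBIC))
c=d["scene"]["pixels"][170:300,180:340,::-1]
cv2.imwrite("pics/c2.png",cv2.resize(c,None,fx=4.5,fy=4.5,interpolation=cv2.INTER_CUBIC))
E
```

```text
(no output)
```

View pics/c1.png

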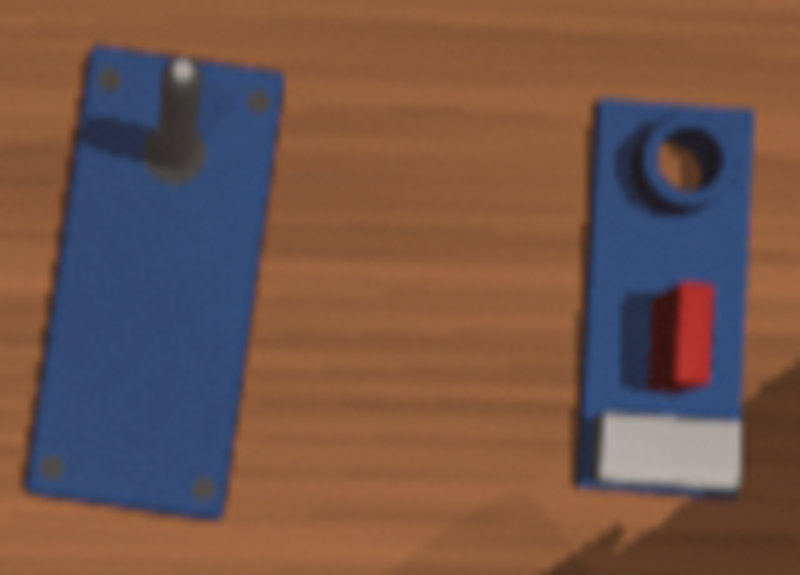

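View pics/c2.png

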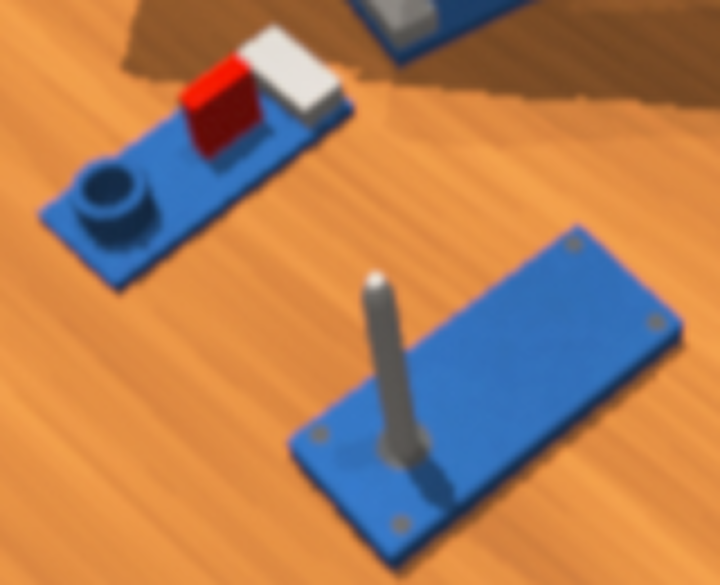

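The crop confirms that A has a red grip bar, a wide bore (about 690,160 in the crop) and a steel block at its -x end. The column tip is at (182,70) in the top crop and (376,276) in the scene crop.

Run:
```python
import pickle,numpy as np
from h import *
np.set_printoptions(precision=4,suppress=True)
d=pickle.load(open("d0.pkl","rb"));t,s=d["top"],d["scene"]
C1=lambda u,v:(285+u/5-.4,125+v/5-.4)
C2=lambda u,v:(180+u/4.5-.39,170+v/4.5-.39)
def both(n,a,b,z):
    a,b=C1(*a),C2(*b)
    print(n,"top",at(t,*a,z)[:2],"scene",at(s,*b,z)[:2],"tri",tri(ray(t,*a),ray(s,*b)))
both("coltop",(182,70),(376,276),.205)
both("grip",(694,334),(216,84),.07)
both("hub",(687,161),(111,186),.045)
print("colbase",at(t,*C1(174,158),.025),at(s,*C2(404,446),.025))
for n,z,cs in(("bed",.025,[(93,46),(283,72),(222,520),(27,490)]),("plate",.012,[(597,98),(753,110),(740,497),(578,487)])):
    P=np.array([at(t,*C1(*c),z)[:2] for c in cs]);e=np.roll(P,-1,0)-P
    x=(P[0]+P[1]-P[2]-P[3])/2
    print(n,P.mean(0),np.linalg.norm(e,axis=1),"yaw",np.degrees(np.arctan2(x[1],x[0])), np.degrees(np.arctan2(*( (P[0]-P[1])[[1,0]])))-90)
P=np.array([at(s,*C2(*c),.025)[:2] for c in [(292,445),(397,560),(682,325),(577,226)]]);x=P[0]+P[1]-P[2]-P[3]
print("bed s",P.mean(0),np.degrees(np.arctan2(x[1],x[0])))
```

```text
coltop top [ 0.5954 -0.0042] scene [ 0.5945 -0.0047] tri (array([ 0.595 , -0.0041,  0.2062]), np.float64(0.0001615405439945747))
grip top [ 0.5062 -0.2557] scene [ 0.5095 -0.2517] tri (array([ 0.5068, -0.2572,  0.0629]), np.float64(0.0008334135361953029))
hub top [ 0.5954 -0.2581] scene [ 0.5964 -0.2574] tri (array([ 0.5958, -0.2586,  0.0431]), np.float64(0.0001323079789253067))
colbase [ 0.5928 -0.0039  0.025 ] [ 0.5968 -0.0027  0.025 ]
bed [0.5308 0.0031] [0.0966 0.2277 0.0976 0.2257] yaw -6.478758149642888 -6.04705447494824
plate [ 0.5318 -0.2568] [0.0807 0.1988 0.0824 0.1997] yaw -1.925770031629315 -2.600309201175037
bed s [0.533  0.0073] -5.755439133931409
```

servo_tool --pt "0.85 1 0 0 0 -0.267 0" --pt "0.85 1 0 0 0 -0.267 0" --pt "0.85 1 0 0 0 -0.267 0" --pt "0.85 1 0 0 0 -0.267 0" --pt "0.85 1 0 0 0 -0.267 0" --pt "0.85 1 0 0 0 -0.267 0"

```text
time_s: 0.7
eef_pos: [0.3812, -0.4748, 0.3038]
eef_rot: [0.016, 1.0, 0.0, -0.0]
contact_force: [-0.1, -1.1, 0.5]
gripper_width: 0.0854
grasp_force: 0.0
```

servo_tool --pt "0.846 1 0 0 0 0 0" --pt "0.846 1 0 0 0 0 0" --pt "0.846 1 0 0 0 0 0" --pt "0.846 1 0 0 0 0 0" --pt "0.846 1 0 0 0 0 0" --pt "0.846 1 0 0 0 0 0"

```text
time_s: 1.3
eef_pos: [0.5072, -0.326, 0.3034]
eef_rot: [0.017, 1.0, 0.0, -0.001]
contact_force: [-0.0, -0.4, 0.1]
gripper_width: 0.0855
grasp_force: 0.0
```

servo_tool --pt "0 0.465 0 0 0 0 0" --pt "0 0.465 -0.3 0 0 0 0" --pt "0 0.465 -0.6 0 0 0 0" --pt "0 0.465 -0.6 0 0 0 0" --pt "0 0.465 -0.6 0 0 0 0" --pt "0 0.465 -0.6 0 0 0 0" --pt "0 0.465 -0.6 0 0 0 0"

```text
time_s: 2.0
eef_pos: [0.508, -0.2572, 0.2161]
eef_rot: [0.018, 1.0, -0.0, 0.002]
contact_force: [0.5, 0.3, -0.0]
gripper_width: 0.0854
grasp_force: 0.0
```

Run:
```python
from workcell import arm
import cv2,numpy as np
from h import *
o=arm.get_obs();print(o["time_s"],o["joints"],o["eef_pos"],o["eef_rot"])
i=arm.get_image("wrist");print(i["T"],i["fovy"])
for p in([.507,-.256,.07],[.595,-.2585,.045]):print(proj(i,p))
cv2.imwrite("pics/w1.png",i["pixels"][:,:,::-1])
```

```text
2.0 [-1.24900608e-01  2.58364081e-01 -3.46747346e-01  5.90911009e-04
 -9.62277759e-01 -1.48282244e+00] [ 0.50799208 -0.25723327  0.21610685] [ 1.82938267e-02  9.99831173e-01 -4.22314931e-04  1.66814435e-03]
[[ 3.59153436e-02 -9.55824466e-01 -2.91735631e-01  4.35001720e-01]
 [ 9.99354835e-01  3.43604900e-02  1.04532151e-02 -2.54828957e-01]
 [ 3.27404636e-05 -2.91922845e-01  9.56441871e-01  2.84922935e-01]
 [ 0.00000000e+00  0.00000000e+00  0.00000000e+00  1.00000000e+00]] 68.78372629521373
(np.float64(318.9211157571371), np.float64(205.6529874252178))
(np.float64(319.2944997706413), np.float64(285.58967897121096))
```

View pics/w1.png

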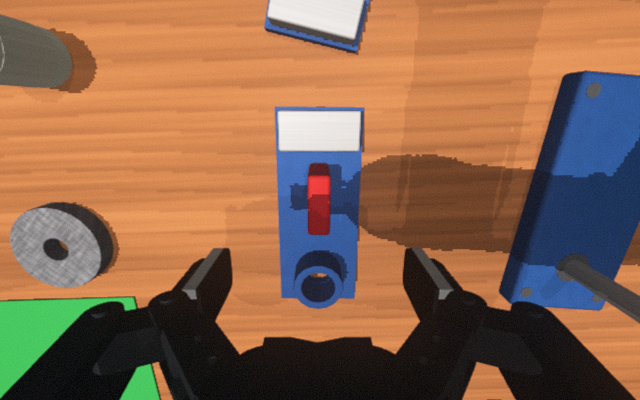

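The wrist view matches the estimates: grip top at about (319,205), bore at about (320,286). Both are within 1 px of the prediction, so I'll descend and grip.

servo_tool --pt "-0.007 0.007 -0.2 0 0 0 0" --pt "-0.007 0.007 -0.4 0 0 0 0" --pt "-0.007 0.007 -0.55 0 0 0 0" --pt "-0.007 0.007 -0.68 0 0 0 0" --pt "-0.007 0.007 -0.767 0 0 0 0" --pt "-0.007 0.007 -0.767 0 0 0 0" --pt "-0.007 0.007 -0.767 0 0 0 0"

```text
time_s: 2.75
eef_pos: [0.5066, -0.2553, 0.0996]
eef_rot: [0.018, 1.0, -0.0, 0.0]
contact_force: [0.1, -0.0, 0.9]
gripper_width: 0.0856
grasp_force: 0.0
```

servo_tool --pt "0 0 0 0 0 0 0.4" --pt "0 0 0 0 0 0 0.6" --pt "0 0 0 0 0 0 0.8" --pt "0 0 0 0 0 0 1" --pt "0 0 0 0 0 0 1" --pt "0 0 0 0 0 0 1" --pt "0 0 0 0 0 0 1" --pt "0 0 0 0 0 0 1" --pt "0 0 0 0 0 0 1" --pt "0 0 0 0 0 0 1"

```text
time_s: 3.75
eef_pos: [0.5064, -0.2552, 0.0994]
eef_rot: [0.018, 1.0, -0.0, 0.0]
contact_force: [-1.6, -0.8, 5.4]
gripper_width: 0.0176
grasp_force: 60.0
```

servo_tool --pt "0 0 0.1 0 0 0 1" --pt "0 0 0.25 0 0 0 1" --pt "0 0 0.45 0 0 0 1" --pt "0 0 0.65 0 0 0 1" --pt "0 0 0.85 0 0 0 1" --pt "0 0 1 0 0 0 1" --pt "0 0 1 0 0 0 1"

```text
time_s: 4.45
eef_pos: [0.5069, -0.2551, 0.2509]
eef_rot: [0.018, 1.0, -0.0, 0.002]
contact_force: [1.3, -0.1, -6.5]
gripper_width: 0.0171
grasp_force: 59.9
```

servo_tool --pt "0 0 0.15 0 0 0 1" --pt "0 0 0.3 0 0 0 1" --pt "0 0 0.45 0 0 0 1" --pt "0 0 0.57 0 0 0 1" --pt "0 0 0.57 0 0 0 1" --pt "0 0 0.57 0 0 0 1"

```text
time_s: 5.05
eef_pos: [0.5054, -0.2546, 0.3318]
eef_rot: [0.018, 1.0, 0.001, -0.001]
contact_force: [-0.2, 1.2, -7.0]
gripper_width: 0.0173
grasp_force: 60.1
```

Run:
```python
from workcell import arm
import cv2,numpy as np
from h import *
o=arm.get_obs();print(o["time_s"],o["joints"],o["eef_pos"],o["eef_rot"],o["contact_force"],o["moment"])
i=arm.get_image("wrist")
cv2.imwrite("pics/w2.png",i["pixels"][:,:,::-1])
dz=o["eef_pos"][2]-.0994
for p in([.507,-.256,.07+dz],[.595,-.2585,.045+dz]):print(proj(i,p))
```

```text
5.05 [-1.21619362e-01  1.64030498e-01 -1.87341325e-01 -1.41922859e-03
 -1.22230049e+00 -1.48477917e+00] [ 0.50540095 -0.25459439  0.33180604] [ 1.80433801e-02  9.99835949e-01  8.12041032e-04 -1.36116847e-03] [-0.19155965  1.19068131 -6.99602692] [0.06000854 0.01943535 0.04614391]
(np.float64(314.05841819059907), np.float64(306.148800489666))
(np.float64(315.9520571069015), np.float64(410.654370729948))
```

View pics/w2.png

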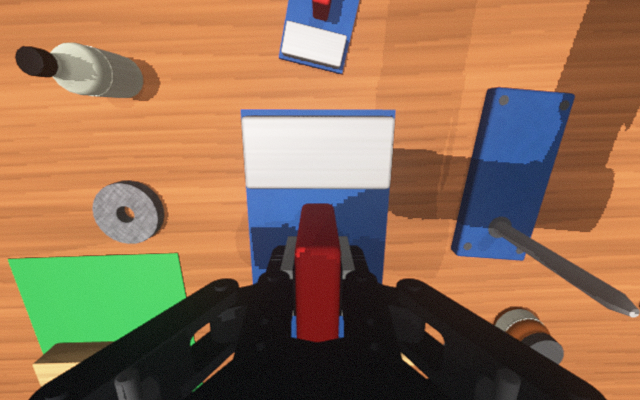

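servo_tool --pt "0 0.15 0 0 0 -0.02 1" --pt "0 0.35 0 0 0 -0.047 1" --pt "0 0.6 0 0 0 -0.047 1" --pt "0 0.8 0 0 0 -0.047 1" --pt "0 0.93 0 0 0 -0.047 1" --pt "0 1 0 0 0 -0.047 1" --pt "0 1 0 0 0 -0.047 1"

```text
time_s: 5.8
eef_pos: [0.5057, -0.104, 0.3329]
eef_rot: [0.054, 0.999, 0.0, -0.001]
contact_force: [-0.6, -0.2, -6.9]
gripper_width: 0.017
grasp_force: 60.6
```

servo_tool --pt "0 0.15 0 0 0 0 1" --pt "0 0.35 0 0 0 0 1" --pt "0 0.53 0 0 0 0 1" --pt "0 0.66 0 0 0 0 1" --pt "0 0.733 0 0 0 0 1" --pt "0 0.733 0 0 0 0 1" --pt "0 0.733 0 0 0 0 1" --pt "0 0.733 0 0 0 0 1"

```text
time_s: 6.6
eef_pos: [0.506, 0.004, 0.3341]
eef_rot: [0.055, 0.998, -0.0, -0.0]
contact_force: [-0.8, -0.7, -6.9]
gripper_width: 0.0174
grasp_force: 60.9
```

Run:
```python
from workcell import arm
import cv2,numpy as np
from h import *
o=arm.get_obs();print(o["time_s"],o["eef_pos"],o["eef_rot"],o["contact_force"],o["moment"])
i=arm.get_image("top");j=arm.get_image("scene")
z=o["eef_pos"][2]-.0994
for n,p in(("boretop",[.595,-.004,.045+z]),("coltop",[.595,-.004,.205])):print(n,proj(i,p),proj(j,p))
def crop(im,p):
    u,v=map(int,proj(im,p));u-=50;v-=50;print(u,v)
    return cv2.resize(im["pixels"][v:v+100,u:u+100,::-1],(400,400),interpolation=cv2.INTER_CUBIC)
p=[.595,-.004,.25]
cv2.imwrite("pics/c3.png",np.hstack([crop(i,p),crop(j,p)]))
```

```text
6.6 [0.50600652 0.00402983 0.334071  ] [ 5.51266653e-02  9.98479313e-01 -1.85727933e-04 -2.78810421e-04] [-0.8302492  -0.72211532 -6.89919632] [ 0.00380446 -0.00590808  0.04571354]
boretop (np.float64(321.67851447271823), np.float64(129.78867373596552)) (np.float64(259.94976270689773), np.float64(212.1764758215415))
coltop (np.float64(320.89833563490464), np.float64(138.7644772912936)) (np.float64(263.223239835027), np.float64(231.25913669227742))
271 83
211 170
```

View pics/c3.png

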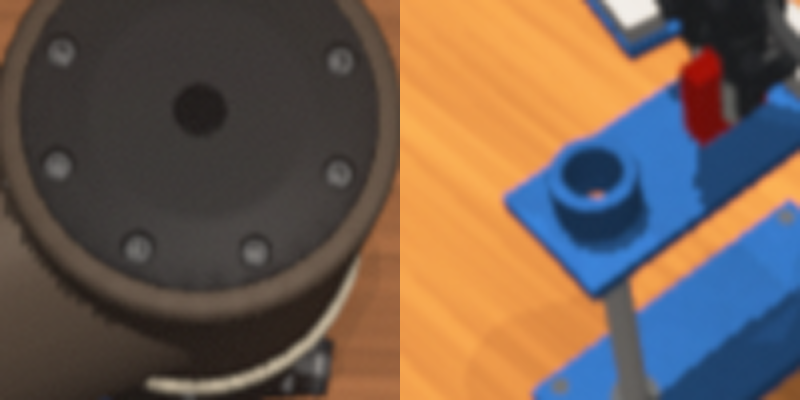

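The scene crop shows the bore at about (259.4,213.4) in full-image pixels, within about 1 px of the predicted spot over the column. The plate is level and its yaw matches the bed's. I'll lower it slowly and watch the force.

servo_tool --pt "0 0.005 -0.1 0 0 0 1" --pt "0 0.005 -0.18 0 0 0 1" --pt "0 0.005 -0.25 0 0 0 1" --pt "0 0.005 -0.31 0 0 0 1" --pt "0 0.005 -0.37 0 0 0 1" --pt "0 0.005 -0.43 0 0 0 1" --pt "0 0.005 -0.43 0 0 0 1" --pt "0 0.005 -0.43 0 0 0 1"

```text
time_s: 7.5
eef_pos: [0.5062, 0.0056, 0.2699]
eef_rot: [0.055, 0.999, -0.0, -0.0]
contact_force: [0.2, 0.0, -6.1]
gripper_width: 0.0174
grasp_force: 60.8
```

Run:
```python
from workcell import arm
import cv2,numpy as np
from h import *
o=arm.get_obs();print(o["time_s"],o["eef_pos"],o["contact_force"],o["moment"])
j=arm.get_image("scene");u,v=map(int,proj(j,[.595,-.004,.2]));u-=40;v-=40;print(u,v)
cv2.imwrite("pics/c4.png",cv2.resize(j["pixels"][v:v+80,u:u+80,::-1],(560,560),interpolation=cv2.INTER_CUBIC))
```

```text
7.5 [0.5062012  0.00561207 0.26987328] [ 0.20125656  0.02119769 -6.14030652] [ 0.03555146  0.00635627 -0.05536783]
223 192
```

View pics/c4.png

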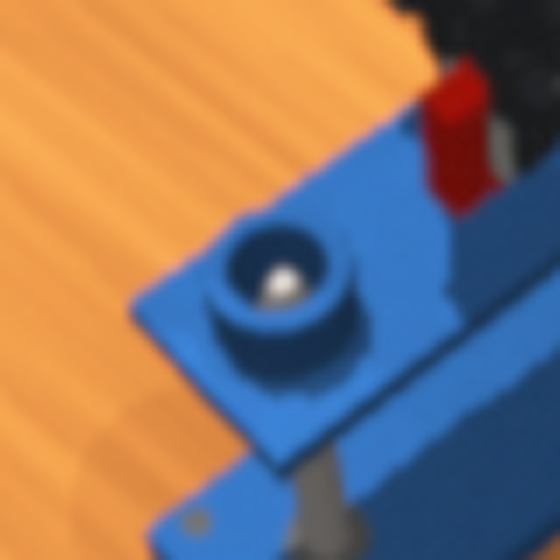

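The column tip shows in the middle of the bore at about (282,285) in the crop, as expected for 10 mm below the rim. I'll continue down.

servo_tool --pt "0 0 -0.07 0 0 0 1" --pt "0 0 -0.15 0 0 0 1" --pt "0 0 -0.23 0 0 0 1" --pt "0 0 -0.31 0 0 0 1" --pt "0 0 -0.39 0 0 0 1" --pt "0 0 -0.47 0 0 0 1" --pt "0 0 -0.55 0 0 0 1" --pt "0 0 -0.63 0 0 0 1" --pt "0 0 -0.7 0 0 0 1" --pt "0 0 -0.76 0 0 0 1" --pt "0 0 -0.82 0 0 0 1" --pt "0 0 -0.87 0 0 0 1" --pt "0 0 -0.91 0 0 0 1" --pt "0 0 -0.94 0 0 0 1" --pt "0 0 -0.94 0 0 0 1" --pt "0 0 -0.94 0 0 0 1"

```text
time_s: 9.15
eef_pos: [0.5062, 0.0057, 0.129]
eef_rot: [0.055, 0.999, 0.0, 0.0]
contact_force: [-0.6, -0.7, -6.5]
gripper_width: 0.0171
grasp_force: 61.0
```

Next I'll touch down gently.

servo_tool --pt "0 0 -0.01 0 0 0 1" --pt "0 0 -0.018 0 0 0 1" --pt "0 0 -0.025 0 0 0 1" --pt "0 0 -0.03 0 0 0 1" --pt "0 0 -0.03 0 0 0 1" --pt "0 0 -0.03 0 0 0 1"

```text
time_s: 9.75
eef_pos: [0.5061, 0.0056, 0.1244]
eef_rot: [0.055, 0.999, 0.0, 0.0]
contact_force: [-0.5, -0.0, -5.6]
gripper_width: 0.0171
grasp_force: 61.1
```

servo_tool --pt "0 0 -0.007 0 0 0 1" --pt "0 0 -0.007 0 0 0 1" --pt "0 0 -0.007 0 0 0 1"

```text
time_s: 10.05
eef_pos: [0.5061, 0.0056, 0.1244]
eef_rot: [0.054, 0.999, -0.0, 0.0]
contact_force: [-5.5, 0.3, 7.4]
gripper_width: 0.0176
grasp_force: 63.0
```

It's seated: the force has reversed to +7 N and z has stopped. I'll release and retreat.

servo_tool --pt "0 0 0 0 0 0 0.7" --pt "0 0 0 0 0 0 0.5" --pt "0 0 0 0 0 0 0.2" --pt "0 0 0 0 0 0 0" --pt "0 0 0 0 0 0 0" --pt "0 0 0 0 0 0 0" --pt "0 0 0 0 0 0 0" --pt "0 0 0 0 0 0 0"

```text
time_s: 10.85
eef_pos: [0.5061, 0.0056, 0.1233]
eef_rot: [0.055, 0.999, -0.0, -0.0]
contact_force: [-0.1, 0.1, 0.2]
gripper_width: 0.0853
grasp_force: 0.0
```

servo_tool --pt "0 0 0.15 0 0 0 0" --pt "0 0 0.35 0 0 0 0" --pt "0 0 0.55 0 0 0 0" --pt "0 0 0.8 0 0 0 0" --pt "0 0 1 0 0 0 0" --pt "0 0 1 0 0 0 0" --pt "0 0 1 0 0 0 0"

```text
time_s: 11.55
eef_pos: [0.5061, 0.0057, 0.2739]
eef_rot: [0.055, 0.998, 0.001, 0.001]
contact_force: [-0.7, -0.6, -0.4]
gripper_width: 0.0854
grasp_force: 0.0
```

Run:
```python
from workcell import arm
import cv2
o=arm.get_obs();print(o["time_s"],o["eef_pos"],o["contact_force"],o["gripper_width"])
j=arm.get_image("scene")
cv2.imwrite("pics/c5.png",cv2.resize(j["pixels"][150:320,180:420,::-1],None,fx=3,fy=3,interpolation=cv2.INTER_CUBIC))
```

```text
11.55 [0.50611146 0.00570527 0.27387493] [-0.67726548 -0.62969149 -0.42378048] 0.08540751608814323
```

View pics/c5.png

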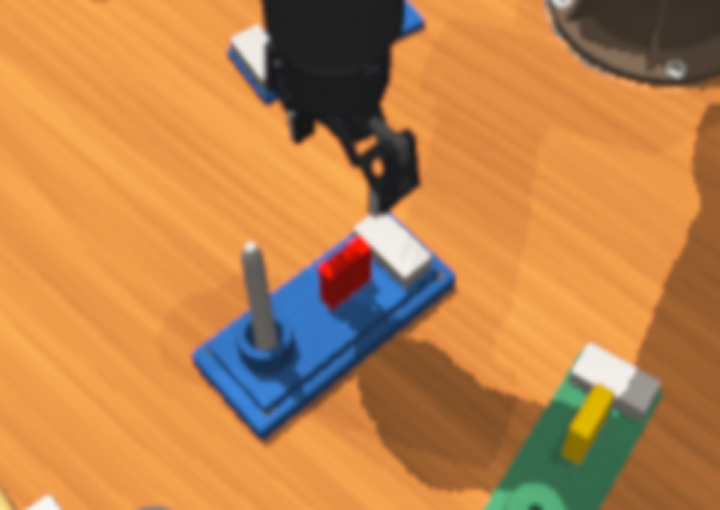

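The platen lies flat on the bed with its edges parallel. The column comes through the hub at about (265,340) in the crop, and the gripper is clear.

```bash
python3 -c "
from workcell import arm
print(arm.hand_in())"
```

```text
the job is handed in; nothing more can be done
None
```

The blue platen is on the column, flat on the bed and lined up with it, and released; the green platen was never touched, and I handed the job in at about 11.6 s (no verdict was returned).

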